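# Put the scoop away under the swing lid

## Task

Put the loose metal scoop away in its bin: push the bin's wooden lid round on its pin until the bin is uncovered, lay the scoop flat on the bin's floor without dropping it, then push the lid back until it sits square over the bin. Nothing stops the lid at the shut position, so leave it neither short of square nor past it; keep off the glass guard above, and leave the tongs, turner, jar and canister where they are.

Things in the scene. Friction and masses are not known exactly. Their poses are not given: they have to be found in the camera images.
- unit: fixed stainless serving unit with two sunk wells; the scoop's bin is the empty right-hand one. Origin on the table under that bin's centre, x away from the robot, y to the robot's left, z up. Deck and bin rim 80 mm high; deck spans x -112 to 185, y -135 to 322 mm. The left-hand well (centre y 206 mm) holds walnuts below the rim and needs nothing
- bin_floor (a point): centre of the floor of the scoop's bin, 16 mm above the table, axes as the unit's; the bin is inside 164 mm (x) by 170 mm (y), 64 mm deep
- pin (a point): on the axis of the upright pin that the lid turns about, level with the lid's top, 106 mm above the table, at x -94, y 95 mm of the unit: the bin's near left corner. A domed nut stands 13 mm above it
- lid (a joint): angle of the wooden lid (rad): 0 is square over the bin, growing counter-clockwise from above as it swings over the left-hand well; at 1.57 the bin is wholly uncovered. Travel -0.3 to 2.0, no stop between; it stays where left (friction about 0.35 N m). Flat board 20 mm thick, underside 86 mm above the table, no handle. Shut, it spans x -12 to 184, y -190 to 12 mm from the pin
- lid_near_corner (a point): the lid's free corner that is near the robot and to the right when shut, half way up the board's edge, 12 mm nearer than and 190 mm to the right of the pin when shut; it turns with the lid. Pushing the edge that faces the robot, close to this corner, away from the robot opens the lid
- lid_far_corner (a point): the lid's corner that is far left when shut, half way up the board's edge, 184 mm beyond and 12 mm left of the pin when shut; it turns with the lid. With the lid open, pushing the edge from the pin to here (then facing the robot), close to this corner, shuts it
- guard_edge (a point): point on the near lower edge of the fixed glass guard, in line with the bin's centre: a clear pane 8 mm thick, underside 310 mm above the table, spanning x -44 to 196 and y -135 to 322 mm of the unit, on two posts at the unit's far corners. It hangs over both wells, so a tool must lean back towards the robot to work under it
- scoop: loose stainless flat-bottomed scoop, 136 mm long (x), 56 wide, 51 high, about 0.16 kg, lying flat on the table. Origin on its underside at mid-length; x points from handle to open mouth (away from the robot at the start), z up. Bowl x -18 to 68 mm; handle a level bar 14 mm wide, 18 high, x -18 to -68 mm
- scoop_handle (a point): the point to grip: on the centre line of the scoop's handle, 45 mm behind the scoop's origin and 41 mm above its underside; axes as the scoop's
- tongs: bystander: steel serving tongs, 205 mm long, 18 mm high, lying on the table
- turner: bystander: turner with a wooden handle, 250 mm long, lying on the table in front of the unit
- jar: bystander: lidded glass jar, 94 mm across, 150 mm high, standing; origin under its centre
- canister: bystander: white lidded ceramic canister, 110 mm across, 168 mm high, standing; origin under its centre
Things that resemble listed ones, but are neither listed nor needed, are in the scene too. Of the things that look like the scoop, the middle-sized one is meant.

How it is judged (in metres and radians):
On the way, in this order (a step that is already met when the one before it is completed fails the run):
1. the lid is swung off the bin (turned by more than 1.2 rad from square) (value of joint lid above 1.2 rad), for 0.2 s.
2. the scoop lies flat on the bin's floor, let go (z of scoop in the frame of bin_floor between -0.006 and 0.008 m and horizontal distance between scoop and bin_floor below 0.065 m and angle between scoop's own z axis and vertical below 0.12 rad and not (contact force between the fingers and scoop above 0.2 N)), for 0.2 s.
At the end, for the whole second after the job is handed in: the scoop lies at rest flat (within 0.12 rad) on the floor of its bin, and the lid rests square over the bin, within 0.06 rad (about 3.5 degrees) either way (value of joint lid between -0.06 and 0.06 rad and velocity of joint lid between -0.05 and 0.05 rad/s and z of scoop in the frame of bin_floor between -0.006 and 0.008 m and horizontal distance between scoop and bin_floor below 0.065 m and angle between scoop's own z axis and vertical below 0.12 rad and linear speed of scoop below 0.03 m/s); the robot touches nothing.
It fails at once if the scoop is dropped or thrown (faster than 0.8 m/s while not held) (linear speed of scoop above 0.8 m/s and not (contact force between the fingers and scoop above 0.2 N)).
It fails at once if the glass guard is struck or leaned on (more than 15 N) (contact force between anything else and guard above 15 N).
It fails at once if the tongs, turner, jar or canister is shifted by more than 30 mm (distance of any of tongs, turner, jar, canister from where it was at the start of the episode above 0.03 m).
It also fails if it takes over 72 s, if anything falls off the work surface, if the arm or the gripper's body presses on something with over 40 N, if the wrist force passes 120 N, or if a joint passes its speed limit or range.

## Robot

A 6-joint arm with a two-finger parallel gripper is mounted at the origin on the work surface. World frame = base frame: x ahead of the robot, y to its left, z up, the work surface at z = 0. Lengths are in mm, angles in rad, forces in N, time in s.
With the tool pointing down it reaches from about 275 to 1000 mm from the base axis. Payload 8.4 kg.
Tool frame: the origin (TCP) lies on the mounting face of the last link; the fingertips stand 173 mm ahead of it and the grasp point (between the pads) lies 155 mm ahead of it; z points along the fingers, y is the direction in which the jaws open and shut (so a half turn about z gives the same grasp; the last joint's range is limited). The gripper opens to 85 mm and grips with 20 to 120 N. Pads are 22 mm wide; open, the fingers measure 114 mm over their backs; the gripper's body (76 mm by 85 mm) begins 54 mm behind the grasp point. The pads swing forward as they close: fully open they stand 13 mm farther back than shut.
Start: joints at [1.176, 0.353, 1.633, -0, 1.155, -0.002], TCP at [239.235, 577.405, 404.681] pointing down, gripper open.
Joint ranges: [-2.63, 2.63], [-0.92, 2.1], [0.06, 2.66], [-1.3, 4.44], [0, 2.69], [-3.02, 3.02]. Speed limits (rad/s): [2.22, 2.22, 2.79, 3.14, 3.14, 3.14].

## Interface

Orientations are given as [roll, pitch, yaw] about the fixed x, y, z axes, in that order (R = Rz(yaw) Ry(pitch) Rx(roll)).
In Python, from rig import r, grab_frame, spotter gives the robot as it stands.
- The arm moves only by the tool apply_moves, never from a script. Its argument "motion" is text: rows parted by semicolons, each of 5 numbers parted by spaces: the opening, from -1 (shut) to 1 (fully open), then the shift along the tool's x, y, z as a fraction of full scale, then the turn about the tool's z as a fraction of full scale. In form: hand x y z twist; .... A call has 1 to 20 rows; each row is the pose to reach, as a shift and turn from the pose commanded when the call began, along the tool's axes at that moment, turning the shorter way round; what a row does not reach only later rows make up. Full scale, the value 1, is 1 m for a shift and pi rad for a turn. A row lasts 1/12 s, in which the tool goes at most 41.7 mm and 7.16 degrees, less where a joint would pass 70% of its speed; a pose out of reach is approached as far as the arm can. A call with a number of a shift or a turn outside -1 to 1 is refused whole. A call with a gripper value outside its range is refused whole. The fingers move at their own pace and stop on an object; "squeeze" is the grip in N (left out, the last holds). Time passes only in rows, so rows that repeat a pose let the fingers close. It gives the time, the measured TCP pose, the force and the opening at its end, in the units of the state.
- r.sense(): the state, without advancing time (a new reading comes with each control period).
- grab_frame(name): name is "side" or "top"; returns a dict with "img" (384x512x3 uint8, red, green, blue), "fx", "fy", "cx", "cy" (pixels), "dist_coeffs" ([k1, k2, p1, p2, k3] as OpenCV has them; the pictures are not rectified), "R" (3x3) and "t" (3): a world point X has camera coordinates R X + t. Camera axes: x right, y down, z forward; pixel columns grow to the right and rows downward; lengths in mm; the calibration is good to about 2 mm. A picture is of the moment at which its call begins. There is no depth.
- r.sign_off(): hands the job in, once; it reports no verdict.
Trained networks look in the newest picture that a camera, given by its name, has taken for a name from the list of things; names that differ only in an ending like _2 or _b are one class to them, and where a whole thing is asked for, a point or a joint stands for the part that bears it (a point fixed in the world has none). Each returns a list of dicts, best first, with "conf" (0 to 1); they miss things now and then, are a little off and sometimes report something else, mostly with a low value. They report only what shows in the picture. A call takes as long as a camera call. They do not tell look-alikes from the thing itself.
- spotter.boxes_of(query, camera): "point" ([x, y, z] in mm, in world coordinates, good to about 4 mm: the middle of the surface that is visible of it).
- spotter.place_of(query, camera): "point" ([x, y, z] in mm, in world coordinates, good to about 4 mm: a listed point, or the origin of a listed thing).
The state is a dict: "clock": time; "qpos": joint angles; "qvel": joint speeds; "joint_efforts": joint torques, N m; "eef_pos": TCP position; "tcp_rot": TCP orientation; "contact_force": force on the tool from outside, world axes, zero at the start; "wrist_torque": the same for the moment, N m; "opening": opening from 0.0 (shut) to 1.0 (fully open).
Only numpy, scipy, OpenCV 4.12 (cv2) and the standard library are available. Lean on these libraries where they do the work, as an engineer would, in place of code of your own. Each camera call takes 0.05 s, during which the arm holds its last target.

## Working session

There is one attempt and no reset: what is moved stays moved. The work goes in short steps, Python scripts to look and compute and a tool call to move; the robot and the scene stay as the last step left them, time stands still between calls to the robot, and variables do not carry over. Pictures are saved under pics/ and viewed, and the job is handed in when it is done.

Besides the shell and the picture viewer there is one more tool, called after "Call:" by a JSON object that holds its "name" and its "arguments". apply_moves: Moves the arm, as the interface text tells. Its arguments: {"type":"object","properties":{"motion":{"type":"string"},"squeeze":{"type":"number"}},"required":["motion"]}

```bash
ls; mkdir -p pics
python3 - <<'E'
from rig import r, grab_frame, spotter
import cv2
print(r.sense())
for n in("side","top"):
    f=grab_frame(n); cv2.imwrite(f"pics/{n}0.png",f["img"][:,:,::-1]); print(n,f["fx"],f["cx"],f["cy"],f["dist_coeffs"],f["R"],f["t"])
    for q in("scoop","scoop_handle","bin_floor","pin","lid_near_corner","lid_far_corner","guard_edge","tongs","turner","jar","canister"):
        for d in spotter.place_of(q,n)[:4]: print(q,d)
E
```

```text
pics
{'clock': 0.0, 'qpos': array([ 1.17558700e+00,  3.53639430e-01,  1.63415639e+00,  1.20470838e-05,
        1.15517408e+00, -2.38592439e-03]), 'qvel': array([ 0.0006285 ,  0.00037143, -0.00099191,  0.00081393, -0.00036872,
       -0.00180872]), 'joint_efforts': array([-6.69184847e-04, -6.05246043e+01, -3.42074561e+01,  1.61104313e-04,
        9.09505121e-03, -4.19553339e-05]), 'eef_pos': array([239.14620855, 577.17643523, 403.95742717]), 'tcp_rot': array([-3.14021543e+00, -1.43007317e-05,  2.74876437e+00]), 'contact_force': array([ 0.076261  , -0.09561164, -0.31259789]), 'wrist_torque': array([0.01454892, 0.01686756, 0.00700902]), 'opening': 1.0018083418472234}
side 371.7163447103853 250.96119754231256 193.54399788852587 [-0.09635119  0.          0.          0.          0.        ] [[ 0.7977297  -0.60266078  0.02067142]
 [-0.41881231 -0.57838508 -0.70004781]
 [ 0.43384741  0.54979149 -0.71379671]] [-370.78716809  351.62831841 1082.45970841]
scoop {'point': [504.7, 428.1, -1.3], 'conf': 0.9}
scoop {'point': [192.3, 298.6, -0.2], 'conf': 0.76}
scoop_handle {'point': [462.5, 426.6, 4
[... 1373 characters left out ...]
26.3, 52.9], 'conf': 0.98}
scoop_handle {'point': [461.0, 427.8, 41.4], 'conf': 0.86}
scoop_handle {'point': [352.2, 305.7, 28.9], 'conf': 0.64}
bin_floor {'point': [630.1, -55.6, 18.9], 'conf': 0.7}
pin {'point': [544.0, 43.1, 105.5], 'conf': 0.77}
lid_near_corner {'point': [598.5, -137.1, 99.3], 'conf': 0.74}
lid_near_corner {'point': [546.7, 42.4, 107.4], 'conf': 0.65}
guard_edge {'point': [587.6, -53.0, 308.5], 'conf': 0.96}
guard_edge {'point': [600.8, -140.1, 99.4], 'conf': 0.43}
tongs {'point': [457.3, -393.2, -0.9], 'conf': 0.76}
turner {'point': [395.3, 29.2, -2.5], 'conf': 0.74}
jar {'point': [686.5, -391.2, -1.1], 'conf': 0.66}
canister {'point': [668.0, 400.3, 0.8], 'conf': 0.66}
```

View pics/side0.png

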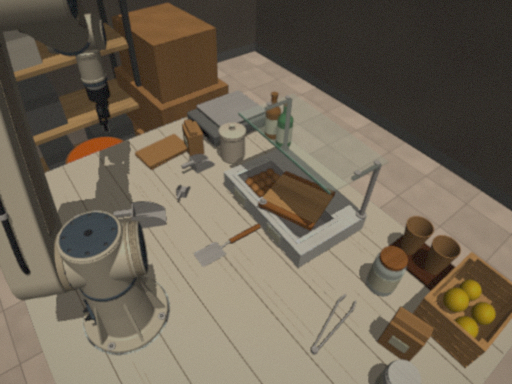

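View pics/top0.png

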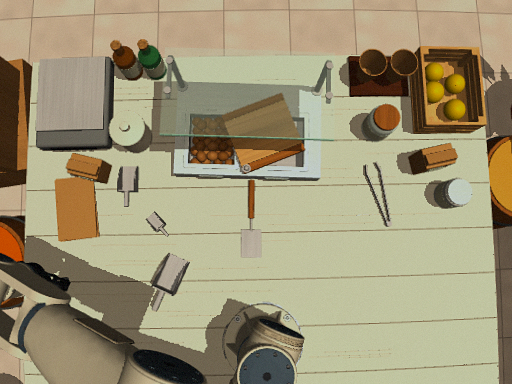

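The middle-sized scoop is the one at about (506, 427): its handle is at z≈42, against 26 and 53 for the other two. The lid starts partly open at about 0.37 rad. Next I'll refine the unit pose by overlaying its outline on the pictures.

```bash
cat > h.py <<'E'
import numpy as np, cv2
from scipy.spatial.transform import Rotation as Ro
def proj(f,P):
    P=np.asarray(P,float).reshape(-1,3)
    K=np.array([[f["fx"],0,f["cx"]],[0,f["fy"],f["cy"]],[0,0,1]])
    return cv2.projectPoints(P,cv2.Rodrigues(np.array(f["R"]))[0],np.array(f["t"],float),K,np.array(f["dist_coeffs"],float))[0].reshape(-1,2)
def U(p,u):  # unit->world, u=(x,y,yaw)
    p=np.asarray(p,float).reshape(-1,3); c,s=np.cos(u[2]),np.sin(u[2])
    return np.c_[u[0]+c*p[:,0]-s*p[:,1],u[1]+s*p[:,0]+c*p[:,1],p[:,2]]
def lidpts(th,z=106):
    L=np.array([[-12,12],[184,12],[184,-190],[-12,-190]],float);c,s=np.cos(th),np.sin(th)
    return np.c_[-94+c*L[:,0]-s*L[:,1],95+s*L[:,0]+c*L[:,1],np.full(4,z)]
def draw(f,polys,scale=1.5,crop=None):
    im=cv2.resize(f["img"][:,:,::-1],None,fx=scale,fy=scale,interpolation=cv2.INTER_CUBIC)
    for P,col in polys:
        q=(proj(f,P)*scale+ (scale-1)/2)
        cv2.polylines(im,[np.round(q*8).astype(int)],True,col,1,cv2.LINE_AA,3)
    if crop: x0,y0,x1,y1=[int(v*scale) for v in crop]; im=im[y0:y1,x0:x1]
    return im
def R0(s): return Ro.from_euler("xyz",s["tcp_rot"]).as_matrix()
def delta(s,d): return np.round(R0(s).T@np.asarray(d,float)/1000,4)
E
python3 - <<'E'
from rig import r,grab_frame,spotter
from h import *
f=grab_frame("top");g=grab_frame("side")
u=(632,-56,-0.02)
deck=[[-112,-135,80],[185,-135,80],[185,322,80],[-112,322,80]]
gu=[[-44,-135,310],[196,-135,310],[196,322,310],[-44,322,310]]
polys=[(U(deck,u),(0,0,255)),(U(gu,u),(255,0,0)),(U(lidpts(0.37),u),(0,255,0))]
cv2.imwrite("pics/a.png",draw(f,polys,4,(150,50,345,195)))
cv2.imwrite("pics/b.png",draw(g,polys,4,(210,90,395,235)))
for n in("side","top"):
    for q in("bin_floor","pin","guard_edge","lid_near_corner"):
        for d in spotter.place_of(q,n)[:1]: print(n,q,d)
E
```

```text
side bin_floor {'point': [632.8, -58.7, 16.8], 'conf': 0.79}
side pin {'point': [539.8, 39.8, 109.7], 'conf': 0.72}
side guard_edge {'point': [586.8, -57.6, 310.2], 'conf': 0.96}
side lid_near_corner {'point': [599.7, -141.7, 92.1], 'conf': 0.56}
top bin_floor {'point': [631.4, -55.6, 17.6], 'conf': 0.62}
top pin {'point': [542.1, 44.2, 104.1], 'conf': 0.93}
top guard_edge {'point': [593.4, -54.8, 309.7], 'conf': 0.59}
top lid_near_corner {'point': [598.5, -142.7, 99.6], 'conf': 0.58}
```

View pics/a.png

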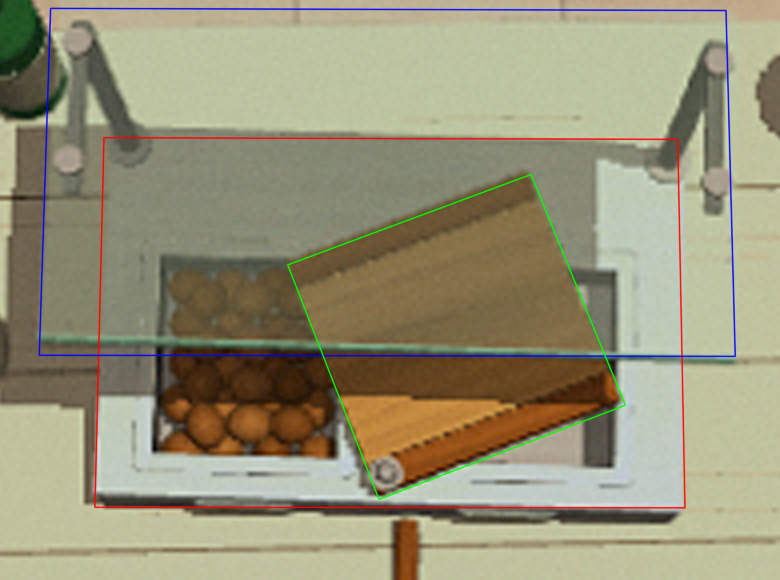

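View pics/b.png

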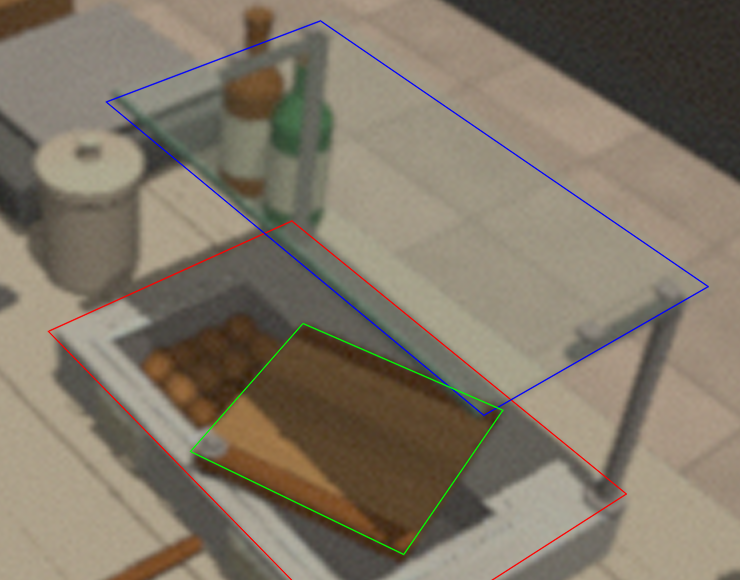

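Run:
```python
from rig import r,grab_frame,spotter
from h import *
f=grab_frame("top");g=grab_frame("side")
u=(632,-57,-0.045)
deck=[[-112,-135,80],[185,-135,80],[185,322,80],[-112,322,80]]
gu=[[-44,-135,310],[196,-135,310],[196,322,310],[-44,322,310]]
bn=[[-82,-85,80],[82,-85,80],[82,85,80],[-82,85,80]]
polys=[(U(deck,u),(0,0,255)),(U(gu,u),(255,0,0)),(U(lidpts(0.39),u),(0,255,0)),(U(bn,u),(0,255,255))]
a=draw(f,polys,3.5,(150,50,345,195));b=draw(g,polys,3.5,(210,90,395,235))
cv2.imwrite("pics/c.png",a);cv2.imwrite("pics/d.png",b)
print(U([-94,95,106],u),U([-44,0,310],u))
```

```text
[[542.36871627  42.13240125 106.        ]] [[588.04454248 -55.02066818 310.        ]]
```

View pics/c.png

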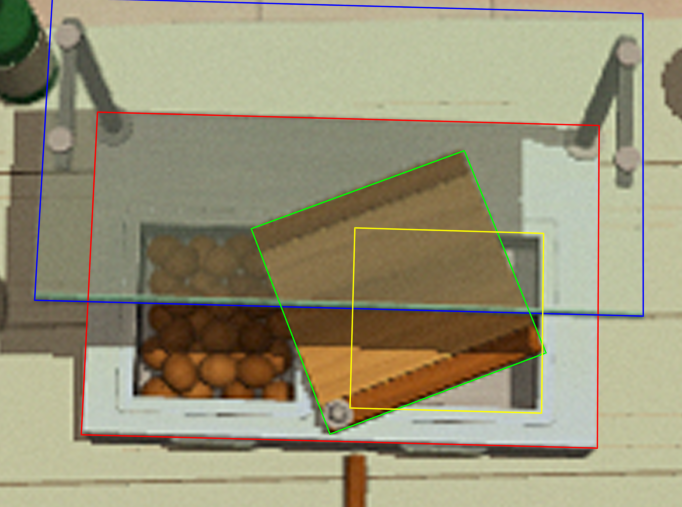

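View pics/d.png

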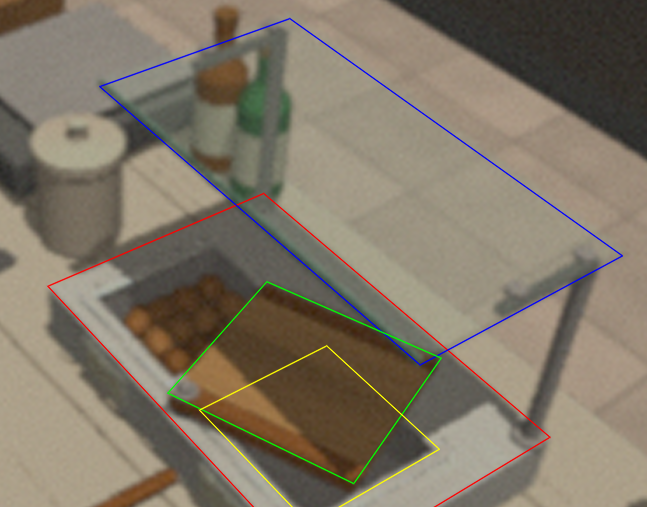

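Call:
{"name": "apply_moves", "arguments": {"motion": "-1 -0.924 -0.242 -0.396 0;-1 -0.924 -0.242 -0.396 0;-1 -0.924 -0.242 -0.396 0;-1 -0.924 -0.242 -0.396 0;-1 -0.924 -0.242 -0.396 0;-1 -0.924 -0.242 -0.396 0;-1 -0.924 -0.242 -0.396 0;-1 -0.924 -0.242 -0.396 0;-1 -0.924 -0.242 -0.396 0;-1 -0.924 -0.242 -0.396 0;-1 -0.924 -0.242 -0.396 0;-1 -0.924 -0.242 -0.396 0;-1 -0.924 -0.242 -0.396 0;-1 -0.924 -0.242 -0.396 0;-1 -0.924 -0.242 -0.396 0;-1 -0.924 -0.242 -0.396 0;-1 -0.924 -0.242 -0.396 0;-1 -0.924 -0.242 -0.396 0;-1 -0.924 -0.242 -0.396 0;-1 -0.924 -0.242 -0.396 0"}}

```text
clock: 3.47
eef_pos: [844.2, 118.1, 720.1]
tcp_rot: [3.141, 0.001, 2.747]
contact_force: [1.7, 1.2, 0.7]
opening: -0.002
```

Call:
{"name": "apply_moves", "arguments": {"motion": "-1 -0.328 0.008 -0.08 0;-1 -0.328 0.008 -0.08 0;-1 -0.328 0.008 -0.08 0;-1 -0.328 0.008 -0.08 0;-1 -0.328 0.008 -0.08 0;-1 -0.328 0.008 -0.08 0;-1 -0.328 0.008 -0.08 0;-1 -0.328 0.008 -0.08 0"}}

```text
clock: 4.13
eef_pos: [902.9, 30.0, 691.4]
tcp_rot: [3.128, 0.029, 2.749]
contact_force: [0.6, 0.1, 1.0]
opening: -0.0
```

```bash
python3 -c "
from rig import r
s=r.sense();print(s['qpos'],s['eef_pos'],s['tcp_rot'])"
```

```text
[ 3.15550646e-02  9.25741471e-01  5.82096473e-02  1.44013955e-04
  2.12524705e+00 -1.14633020e+00] [902.9286783   30.02291958 691.35420049] [3.1281383  0.02946948 2.74856113]
```

Call:
{"name": "apply_moves", "arguments": {"motion": "-1 0.15 0 0 0;-1 0.15 0 0 0;-1 0.15 0 0 0;-1 0.15 0 0 0;-1 0.15 0 0 0;-1 0.15 0 0 0"}}

```text
clock: 4.63
eef_pos: [758.7, 90.7, 687.6]
tcp_rot: [3.129, 0.024, 2.752]
contact_force: [-0.0, -0.2, 0.5]
opening: -0.001
```

```bash
python3 -c "
from rig import r
s=r.sense();print(s['qpos'],s['eef_pos'],s['tcp_rot'])"
```

```text
[ 1.17191666e-01  4.85958498e-01  8.45201093e-01 -8.42406267e-04
  1.78291630e+00 -1.06424813e+00] [758.65274392  90.68701766 687.58756104] [3.12895568 0.02445782 2.75189289]
```

Call:
{"name": "apply_moves", "arguments": {"motion": "-1 -0.962 0.29 0 0;-1 -0.962 0.29 0 0;-1 -0.962 0.29 0 0;-1 -0.962 0.29 0 0;-1 -0.962 0.29 0 0;-1 -0.962 0.29 0 0;-1 -0.962 0.29 0 0;-1 -0.962 0.29 0 0;-1 -0.962 0.29 0 0;-1 -0.962 0.29 0 0;-1 -0.962 0.29 0 0;-1 -0.962 0.29 0 0"}}

```text
clock: 5.63
eef_pos: [962.4, 34.5, 593.5]
tcp_rot: [3.116, 0.055, 2.748]
contact_force: [0.3, -0.1, -0.2]
opening: 0.001
```

```bash
python3 -c "
from rig import r
s=r.sense();print(s['qpos'],s['eef_pos'],s['tcp_rot'])
from h import *;print(R0(s)[:,2])"
```

```text
[ 3.42103794e-02  1.03161934e+00  5.81523897e-02  1.06570024e-04
  1.99116911e+00 -1.14371071e+00] [962.42594065  34.45516645 593.53588967] [3.11635782 0.05515887 2.74806768]
[ 0.06057584  0.00217048 -0.99816124]
```

```bash
python3 -c "
from rig import r
from h import *
s=r.sense();print(delta(s,(800,0,450)))"
```

```text
[-0.7625  0.317  -0.4007]
```

Call:
{"name": "apply_moves", "arguments": {"motion": "-1 -0.717 0.29 -0.4 0;-1 -0.717 0.29 -0.4 0"}}

```text
clock: 5.8
eef_pos: [963.1, 31.6, 603.2]
tcp_rot: [3.104, 0.083, 2.747]
contact_force: [0.4, 0.3, 0.2]
opening: 0.0
```

```bash
python3 -c "
from rig import r
s=r.sense();print(s['qpos'],s['eef_pos'],s['tcp_rot'])
from h import *;print(R0(s)[:,2],delta(s,(800,0,450)))"
```

```text
[ 3.11688395e-02  1.02185262e+00  5.81776004e-02  3.33187735e-04
  1.97012154e+00 -1.14649616e+00] [963.10546877  31.58132942 603.20324551] [3.10359208 0.08319144 2.74702315]
[ 0.09125957  0.0031525  -0.99582215] [-0.7734  0.322  -0.3751]
```

Call:
{"name": "apply_moves", "arguments": {"motion": "-1 -0.76 0.3 -0.37 0"}}

```text
clock: 5.88
eef_pos: [964.7, 30.2, 609.8]
tcp_rot: [3.092, 0.108, 2.746]
contact_force: [0.3, 0.3, 0.3]
opening: 0.001
```

Call:
{"name": "apply_moves", "arguments": {"motion": "-1 -0.78 0.3 -0.35 0"}}

```text
clock: 5.97
eef_pos: [967.4, 28.3, 615.2]
tcp_rot: [3.079, 0.136, 2.745]
contact_force: [-0.1, 0.6, 0.1]
opening: 0.001
```

Call:
{"name": "apply_moves", "arguments": {"motion": "-1 -0.78 0.3 -0.33 0"}}

```text
clock: 6.05
eef_pos: [970.2, 26.2, 620.0]
tcp_rot: [3.068, 0.162, 2.743]
contact_force: [0.3, 0.1, 0.6]
opening: -0.002
```

```bash
python3 -c "
from rig import r
s=r.sense();print(s['qpos'],s['eef_pos'],s['tcp_rot'])
from h import *;print(R0(s)[:,2],delta(s,(800,0,450)))"
```

```text
[ 2.52287443e-02  1.00619108e+00  5.81687016e-02  1.28743232e-03
  1.89902912e+00 -1.15250488e+00] [970.22031957  26.1895041  619.97172172] [3.06752052 0.1622329  2.74302944]
[ 0.17717453  0.00568993 -0.984163  ] [-0.8003  0.3337 -0.3011]
```

Call:
{"name": "apply_moves", "arguments": {"motion": "-1 -0.8 0.32 -0.3 0"}}

```text
clock: 6.13
eef_pos: [973.3, 24.6, 624.0]
tcp_rot: [3.056, 0.188, 2.741]
contact_force: [-0.0, 0.6, -0.4]
opening: 0.002
```

Call:
{"name": "apply_moves", "arguments": {"motion": "-1 -0.8 0.32 -0.28 0"}}

```text
clock: 6.22
eef_pos: [976.5, 23.2, 627.8]
tcp_rot: [3.044, 0.214, 2.738]
contact_force: [0.5, -0.3, -0.1]
opening: -0.003
```

Call:
{"name": "apply_moves", "arguments": {"motion": "-1 -0.81 0.32 -0.26 0"}}

```text
clock: 6.3
eef_pos: [979.7, 21.8, 631.8]
tcp_rot: [3.032, 0.239, 2.736]
contact_force: [0.8, 0.4, -0.7]
opening: -0.0
```

Call:
{"name": "apply_moves", "arguments": {"motion": "-1 -0.81 0.32 -0.24 0"}}

```text
clock: 6.38
eef_pos: [982.8, 20.3, 636.0]
tcp_rot: [3.02, 0.265, 2.733]
contact_force: [0.5, -0.3, -0.2]
opening: -0.002
```

Call:
{"name": "apply_moves", "arguments": {"motion": "-1 -0.82 0.32 -0.22 0"}}

```text
clock: 6.47
eef_pos: [985.9, 18.7, 640.3]
tcp_rot: [3.007, 0.291, 2.729]
contact_force: [0.5, -0.5, -0.5]
opening: 0.0
```

Call:
{"name": "apply_moves", "arguments": {"motion": "-1 -0.82 0.32 -0.2 0"}}

```text
clock: 6.55
eef_pos: [989.1, 17.2, 644.7]
tcp_rot: [2.994, 0.317, 2.725]
contact_force: [-0.5, -0.1, -0.4]
opening: 0.002
```

Call:
{"name": "apply_moves", "arguments": {"motion": "-1 -0.82 0.32 -0.18 0"}}

```text
clock: 6.63
eef_pos: [992.1, 15.7, 649.2]
tcp_rot: [2.982, 0.344, 2.721]
contact_force: [0.2, 0.6, -0.2]
opening: 0.002
```

```bash
python3 -c "
from rig import r
s=r.sense();print(s['qpos'],s['eef_pos'],s['tcp_rot'],s['clock'])
from h import *;print(R0(s),delta(s,(800,0,450)))"
```

```text
[ 0.01350232  0.98480878  0.05816777  0.00465325  1.72090109 -1.16277799] [992.13000805  15.67601411 649.2237418 ] [2.9815677  0.34365298 2.72082392] 6.6333
[[-0.85940538  0.35423913  0.36869638]
 [ 0.38457953  0.92304215  0.00957989]
 [-0.33692873  0.15002609 -0.92950051]] [-0.8391  0.3509 -0.1233]
```

```bash
cat >> h.py <<'E'
def tip(s,L=173): return np.array(s["eef_pos"])+L*R0(s)[:,2]
def to(s,P,L=173):  # P: desired world pts of point L ahead on tool axis -> rows' shifts
    return np.array([delta(s,np.array(p)-tip(s,L)) for p in np.asarray(P,float).reshape(-1,3)])
UP=(632,-57,-0.045)
E
python3 - <<'E'
from rig import r
from h import *
D=[(.3536,1.6342,1.1552,624.8,404),(.9257,.0582,2.1252,903.4,691.4),(.486,.8452,1.7829,764,687.6),(1.0316,.0582,1.9912,963,593.5),(.9848,.0582,1.7209,992.2,649.2)]
A=[];b=[]
for q2,q3,q5,R,z in D:
    s2,s3,s=q2,q2+q3,q2+q3+q5
    A+=[[1,0,np.sin(s2),np.sin(s3),np.cos(s3),np.sin(s)],[0,1,np.cos(s2),np.cos(s3),-np.sin(s3),np.cos(s)]];b+=[R,z]
x,res,rk,sv=np.linalg.lstsq(np.array(A),np.array(b),rcond=None);print("r0,h,L1,L2,a,d6",x.round(1),res,rk)
s=r.sense()
print(s['eef_pos'],tip(s))
print("A",delta(s,(480-992,-110-16,600-649)),"B",to(s,[537,-119,91]))
E
```

```text
r0,h,L1,L2,a,d6 [-1.000e-01  2.936e+02  5.683e+02  4.943e+02  5.830e+01  1.692e+02] [0.00258448] 6
[992.13000805  15.67601411 649.2237418 ] [1055.91448213   17.3333356   488.42015306]
A [ 0.4081 -0.305  -0.1444] B [[ 0.5274 -0.3693  0.1768]]
```

Call:
{"name": "apply_moves", "arguments": {"motion": "-1 0.408 -0.305 -0.144 -0.133;-1 0.408 -0.305 -0.144 -0.133;-1 0.408 -0.305 -0.144 -0.133;-1 0.408 -0.305 -0.144 -0.133;-1 0.408 -0.305 -0.144 -0.133;-1 0.408 -0.305 -0.144 -0.133;-1 0.408 -0.305 -0.144 -0.133;-1 0.408 -0.305 -0.144 -0.133;-1 0.408 -0.305 -0.144 -0.133;-1 0.408 -0.305 -0.144 -0.133;-1 0.408 -0.305 -0.144 -0.133;-1 0.408 -0.305 -0.144 -0.133;-1 0.408 -0.305 -0.144 -0.133;-1 0.527 -0.369 0.177 -0.133;-1 0.527 -0.369 0.177 -0.133;-1 0.527 -0.369 0.177 -0.133;-1 0.527 -0.369 0.177 -0.133;-1 0.527 -0.369 0.177 -0.133"}}

```text
clock: 8.13
eef_pos: [498.6, -111.3, 402.4]
tcp_rot: [-3.139, 0.38, -3.116]
contact_force: [0.3, -0.1, -0.7]
opening: 0.0
```

Run:
```python
from rig import r,grab_frame
from h import *
f=grab_frame("side");cv2.imwrite("pics/e.png",draw(f,[],1.5));s=r.sense()
print(s['clock'],s['eef_pos'],tip(s),R0(s))
print(to(s,[537,-119,91]))
```

```text
8.1833 [ 494.75177557 -110.69204002  393.94143771] [ 556.77893913 -108.91915552  232.45308562] [[-0.93317986 -0.02500951  0.35853852]
 [-0.02285454  0.99968628  0.01024789]
 [-0.35868233  0.00136889 -0.93345868]]
[[ 0.0694 -0.0098  0.1248]]
```

View pics/e.png

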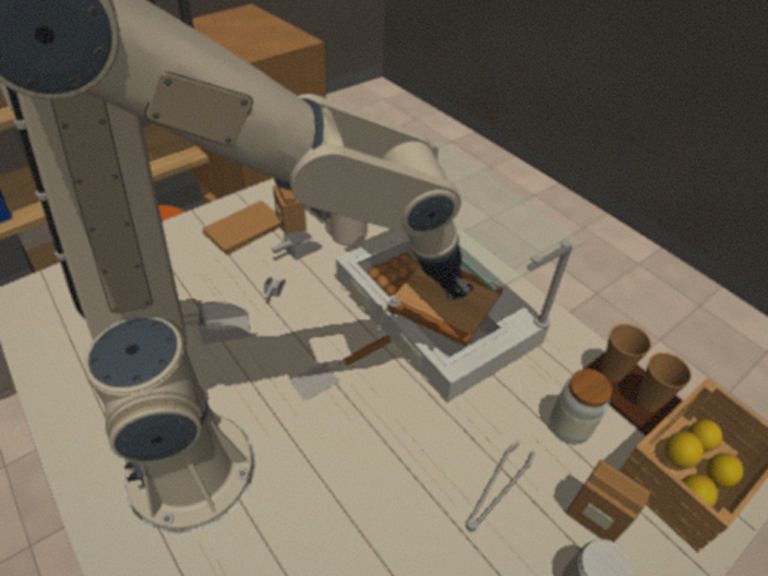

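Call:
{"name": "apply_moves", "arguments": {"motion": "-1 0.069 -0.01 0.125 0;-1 0.069 -0.01 0.125 0;-1 0.069 -0.01 0.125 0;-1 0.069 -0.01 0.125 0;-1 0.069 -0.01 0.125 0"}}

```text
clock: 8.6
eef_pos: [479.6, -121.4, 257.8]
tcp_rot: [3.14, 0.371, -3.118]
contact_force: [-0.9, -0.1, -0.4]
opening: 0.001
```

Run:
```python
from rig import r,grab_frame
from h import *
f=grab_frame("side");cv2.imwrite("pics/f.png",draw(f,[],4,(215,90,400,235)));s=r.sense()
print(s['clock'],s['eef_pos'],tip(s),s['tcp_rot'],s['contact_force'])
```

```text
8.65 [ 480.79637777 -121.52082951  259.98224287] [ 543.91147084 -119.86373462   98.9147444 ] [ 3.14078938  0.37358134 -3.11754458] [ 0.9322256  -0.83860444  0.03084593]
```

View pics/f.png

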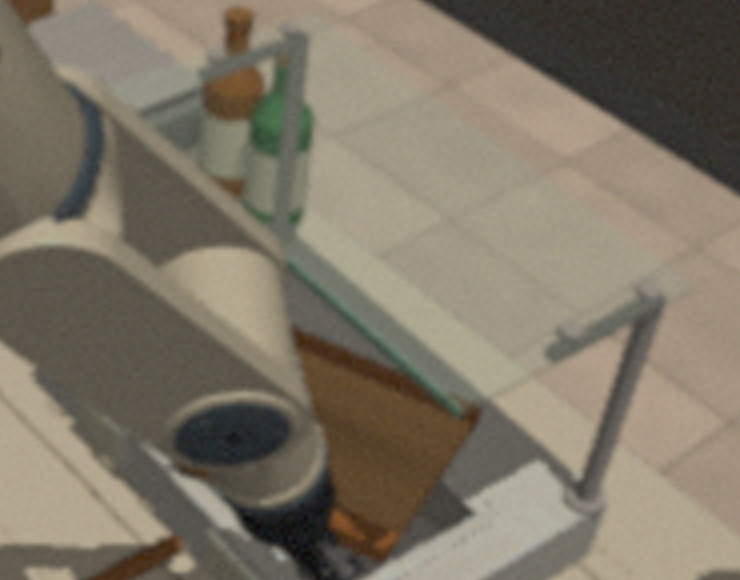

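Call:
{"name": "apply_moves", "arguments": {"motion": "-1 0 0 0 0;-1 0 0 0 0;-1 0 0 0 0"}}

```text
clock: 8.9
eef_pos: [481.0, -121.4, 262.0]
tcp_rot: [-3.141, 0.378, -3.116]
contact_force: [-0.1, -0.2, 0.1]
opening: -0.003
```

```bash
cat > arc.py <<'E'
from rig import r
from h import *
def lidpt(th,xl,yl,z=91):
    u=UP; p=U([-94,95,0],u)[0]; a=th+u[2]; c,s=np.cos(a),np.sin(a)
    return [p[0]+c*xl-s*yl,p[1]+s*xl+c*yl,z]
E
python3 - <<'E'
from arc import *
s=r.sense()
print(s['clock'],s['eef_pos'],tip(s),s['tcp_rot'],s['contact_force'])
ths=np.linspace(.34,1.57,14); ds=np.interp(ths,[.34,.8,1.57],[150,115,70])
P=[lidpt(t,-26,-d) for t,d in zip(ths,ds)]
print(np.round(P)); print(to(s,P).round(3))
E
```

```text
8.9 [ 480.99158467 -121.39210431  262.03499274] [ 544.78520969 -119.94390141  101.23301478] [-3.1405334   0.37776391 -3.11602336] [-0.10718503 -0.21569689  0.11350395]
[[ 561. -109.   91.]
 [ 573. -100.   91.]
 [ 582.  -90.   91.]
 [ 591.  -80.   91.]
 [ 598.  -69.   91.]
 [ 603.  -58.   91.]
 [ 608.  -48.   91.]
 [ 612.  -39.   91.]
 [ 614.  -29.   91.]
 [ 616.  -19.   91.]
 [ 616.  -10.   91.]
 [ 615.   -2.   91.]
 [ 614.    6.   91.]
 [ 611.   13.   91.]]
[[-0.012  0.011  0.016]
 [-0.022  0.019  0.02 ]
 [-0.032  0.029  0.024]
 [-0.04   0.039  0.027]
 [-0.047  0.05   0.029]
 [-0.052  0.06   0.032]
 [-0.057  0.07   0.033]
 [-0.06   0.08   0.035]
 [-0.063  0.089  0.036]
 [-0.064  0.099  0.036]
 [-0.065  0.108  0.037]
 [-0.064  0.116  0.036]
 [-0.063  0.124  0.036]
 [-0.061  0.131  0.035]]
```

Call:
{"name": "apply_moves", "arguments": {"motion": "-1 -0.006 0 0.013 0;-1 -0.012 0.011 0.016 0;-1 -0.012 0.011 0.016 0;-1 -0.022 0.019 0.02 0;-1 -0.032 0.029 0.024 0;-1 -0.04 0.039 0.027 0;-1 -0.047 0.05 0.029 0;-1 -0.047 0.05 0.029 0"}}

```text
clock: 9.57
eef_pos: [533.7, -69.0, 251.2]
tcp_rot: [-3.141, 0.376, -3.115]
contact_force: [0.1, -0.3, -0.5]
opening: 0.004
```

Run:
```python
from arc import *
from rig import grab_frame
s=r.sense()
print(s['clock'],tip(s),s['tcp_rot'],s['contact_force'])
f=grab_frame("side");cv2.imwrite("pics/g.png",draw(f,[],4,(215,90,400,235)))
f=grab_frame("top");cv2.imwrite("pics/g2.png",draw(f,[],4,(150,50,345,195)))
```

```text
9.5667 [597.2222711  -67.34395085  90.23781566] [-3.14139311  0.37581985 -3.11524587] [ 0.05561323 -0.3131542  -0.54579033]
```

View pics/g.png

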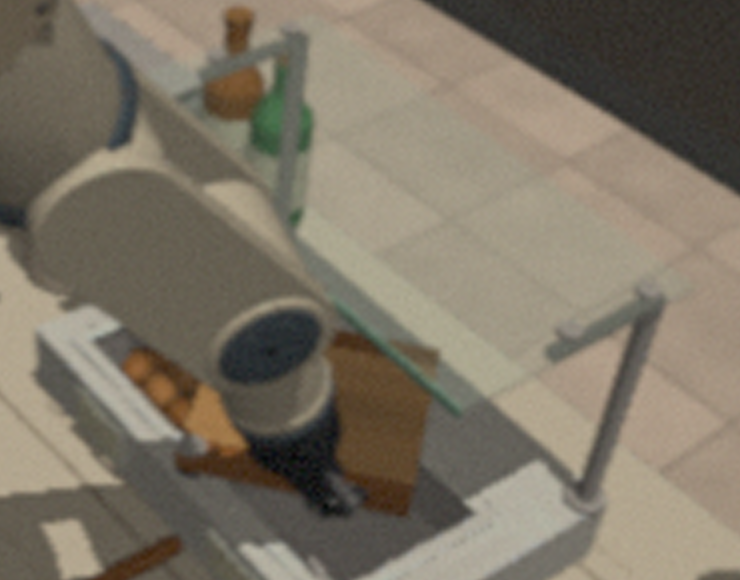

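View pics/g2.png

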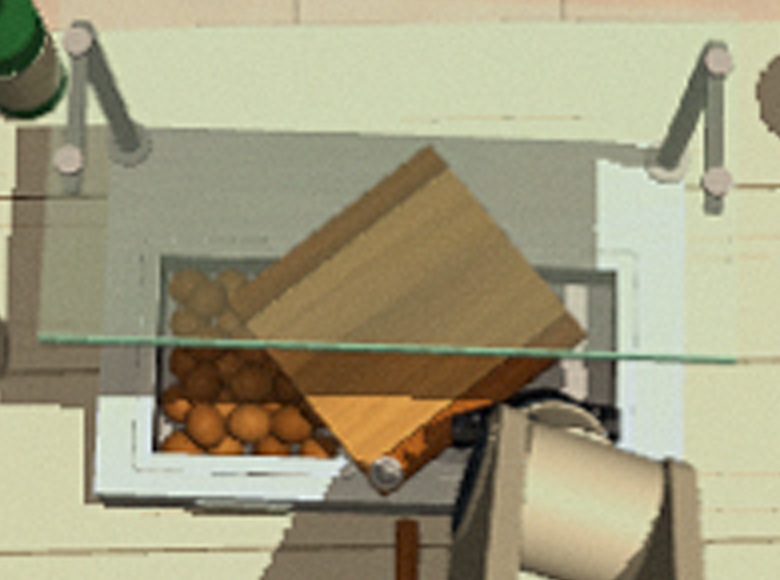

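Run:
```python
from arc import *
s=r.sense()
print(s['clock'],tip(s),s['contact_force'])
ths=np.linspace(.72,1.6,10); ds=np.interp(ths,[.34,.8,1.57],[150,115,65])
P=[lidpt(t,-26,-d,92) for t,d in zip(ths,ds)]
print(np.round(P)); print(to(s,P).round(3))
```

```text
9.6667 [595.9394796  -68.08438482  89.65403049] [-0.88389356 -0.93295498 -0.61293226]
[[598. -69.  92.]
 [603. -58.  92.]
 [608. -47.  92.]
 [611. -37.  92.]
 [613. -26.  92.]
 [613. -17.  92.]
 [613.  -8.  92.]
 [611.   1.  92.]
 [608.   8.  92.]
 [607.  15.  92.]]
[[-0.002 -0.001 -0.002]
 [-0.008  0.01   0.001]
 [-0.012  0.021  0.002]
 [-0.016  0.031  0.004]
 [-0.018  0.041  0.004]
 [-0.018  0.051  0.005]
 [-0.018  0.06   0.004]
 [-0.016  0.068  0.004]
 [-0.014  0.076  0.003]
 [-0.013  0.083  0.003]]
```

Call:
{"name": "apply_moves", "arguments": {"motion": "-1 -0.008 0.01 0.001 0;-1 -0.012 0.021 0.002 0;-1 -0.016 0.031 0.004 0;-1 -0.018 0.041 0.004 0;-1 -0.018 0.051 0.005 0;-1 -0.018 0.06 0.004 0;-1 -0.016 0.068 0.004 0;-1 -0.014 0.076 0.003 0;-1 -0.013 0.083 0.003 0;-1 -0.013 0.083 0.003 0;-1 -0.013 0.083 0.003 0"}}

```text
clock: 10.58
eef_pos: [543.4, 13.1, 252.2]
tcp_rot: [3.141, 0.373, -3.117]
contact_force: [0.5, 0.1, 0.7]
opening: 0.001
```

Run:
```python
from arc import *
from rig import grab_frame
s=r.sense()
print(s['clock'],tip(s),s['tcp_rot'],s['contact_force'])
f=grab_frame("side");a=draw(f,[(U(lidpts(1.5),UP),(0,255,0))],3,(200,70,400,235))
f=grab_frame("top");b=draw(f,[(U(lidpts(1.5),UP),(0,255,0))],3.5,(150,30,345,195))
cv2.imwrite("pics/i.png",a);cv2.imwrite("pics/i2.png",b)
```

```text
10.5833 [606.4275492   14.6987228   91.07625555] [ 3.14116798  0.37332174 -3.11675853] [0.50116118 0.07372266 0.66261323]
```

View pics/i.png

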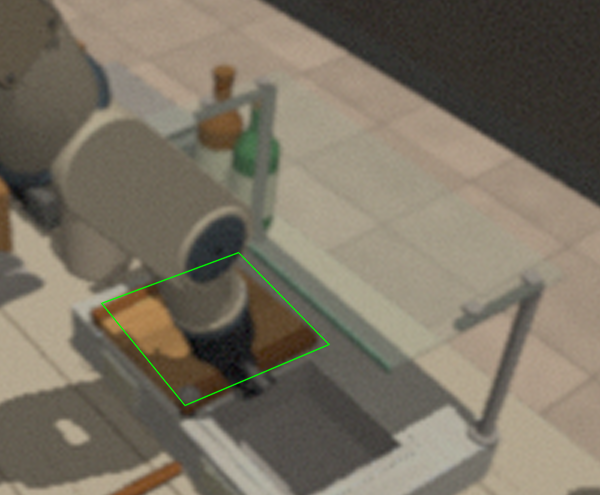

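View pics/i2.png

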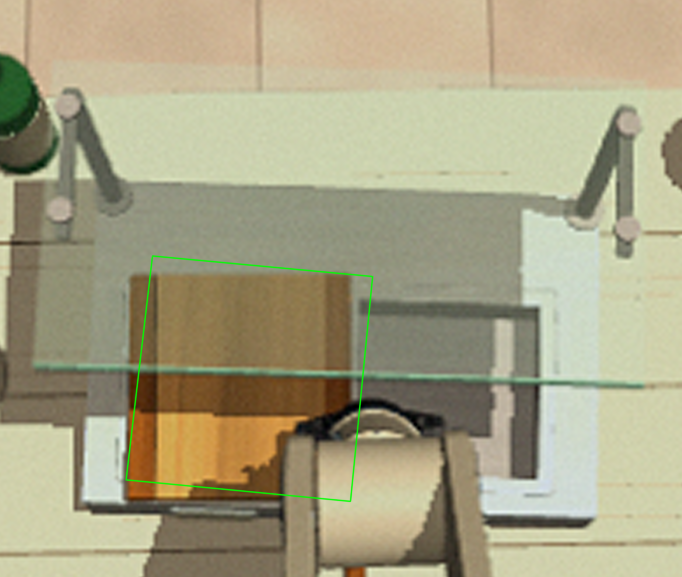

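Run:
```python
from arc import *
from rig import grab_frame,spotter
s=r.sense()
f=grab_frame("top");g=grab_frame("side")
def sc(x,y,yaw):
    bowl=np.array([[-18,-28],[68,-28],[68,28],[-18,28]]);h=np.array([[-68,-7],[-18,-7],[-18,7],[-68,7]])
    c,sn=np.cos(yaw),np.sin(yaw);R=np.array([[c,-sn],[sn,c]])
    w=lambda p,z:np.c_[p@R.T+[x,y],np.full(4,z)]
    return [(w(bowl,0),(0,255,0)),(w(h,50),(0,0,255)),(w(h,32),(255,0,0))]
a=draw(f,sc(506,427,-0.03),7,(75,145,165,220));b=draw(g,sc(506,427,-0.03),7,(150,130,240,205))
cv2.imwrite("pics/j.png",np.hstack([cv2.resize(a,(400,333)),cv2.resize(b,(400,333))]))
for n in("top","side"):
  for q in("scoop","scoop_handle"):
    for d in spotter.place_of(q,n)[:3]: print(n,q,d)
print(tip(s)); print(to(s,[[605,-4,92],[480,-10,330]]),to(s,[[425,425,150]],155))
```

```text
top scoop {'point': [194.8, 300.4, -1.1], 'conf': 0.77}
top scoop {'point': [509.6, 419.6, -0.3], 'conf': 0.56}
top scoop {'point': [377.5, 326.2, -4.4], 'conf': 0.48}
top scoop_handle {'point': [460.9, 426.2, 39.1], 'conf': 0.8}
top scoop_handle {'point': [354.0, 305.6, 27.7], 'conf': 0.59}
top scoop_handle {'point': [685.7, -386.8, -3.4], 'conf': 0.52}
side scoop {'point': [506.6, 426.7, 0.4], 'conf': 0.73}
side scoop {'point': [376.0, 326.9, 2.1], 'conf': 0.42}
side scoop_handle {'point': [461.4, 425.6, 42.2], 'conf': 0.7}
side scoop_handle {'point': [145.2, 324.9, 51.7], 'conf': 0.61}
side scoop_handle {'point': [355.5, 304.6, 27.0], 'conf': 0.56}
[606.34761883  14.66864193  90.85166356]
[[ 0.0013 -0.0186 -0.0017]
 [ 0.0311 -0.0214 -0.269 ]] [[ 0.1379  0.4147 -0.0993]]
```

View pics/j.png

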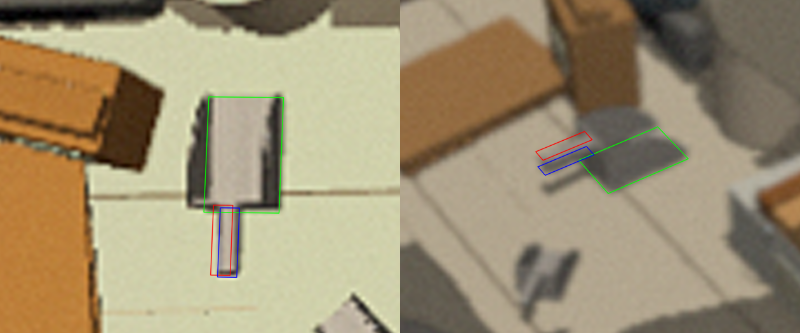

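Run:
```python
from arc import *
from rig import grab_frame
f=grab_frame("top");g=grab_frame("side")
a=draw(f,[],16,(105,160,150,210));b=draw(g,[],16,(168,148,218,192))
a=cv2.resize(a,(400,444));b=cv2.resize(b,(400,352));
def e(x): 
    return cv2.normalize(x,None,0,255,cv2.NORM_MINMAX)
c=np.zeros((450,800,3),np.uint8);c[:444,:400]=e(a);c[:352,400:]=e(b);cv2.imwrite("pics/k.png",c)
```

```text
(no output)
```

View pics/k.png

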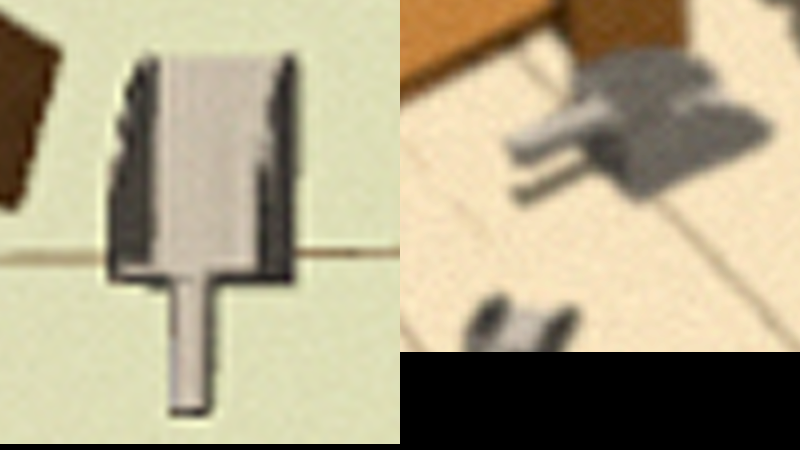

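```bash
cat >> h.py <<'E'
def unproj(f,uv,z):
    K=np.array([[f["fx"],0,f["cx"]],[0,f["fy"],f["cy"]],[0,0,1]])
    n=cv2.undistortPoints(np.array(uv,float).reshape(-1,1,2),K,np.array(f["dist_coeffs"],float)).reshape(-1,2)
    R=np.array(f["R"]);t=np.array(f["t"],float);o=-R.T@t
    d=np.c_[n,np.ones(len(n))]@R
    return o+d*((z-o[2])/d[:,2])[:,None]
E
python3 - <<'E'
from arc import *
from rig import grab_frame
f=grab_frame("top");g=grab_frame("side")
k=400/45
print("top rear/front z50",unproj(f,[(105+187/k,160+406/k),(105+189/k,160+280/k)],50).round(1))
print("bowl rear corners z0",unproj(f,[(105+108/k,160+280/k),(105+294/k,160+282/k)],20).round(1))
k=8
print("side rear top",unproj(g,[(168+(510-400)/k,148+137/k)],50).round(1),"front",unproj(g,[(168+(600-400)/k,148+98/k)],50).round(1))
E
```

```text
top rear/front z50 [[440.5 422.8  50. ]
 [485.4 422.5  50. ]]
bowl rear corners z0 [[489.4 460.5  20. ]
 [487.4 392.1  20. ]]
side rear top [[439.5 424.4  50. ]] front [[491.  423.8  50. ]]
```

Call:
{"name": "apply_moves", "arguments": {"motion": "-1 0.001 -0.019 -0.002 0;-1 0.031 -0.021 -0.269 0;-1 0.031 -0.021 -0.269 0;-1 0.031 -0.021 -0.269 0;-1 0.031 -0.021 -0.269 0;-1 0.031 -0.021 -0.269 0;-1 0.031 -0.021 -0.269 0;-1 0.031 -0.021 -0.269 0;-0.2 0.138 0.415 -0.1 0;-0.2 0.138 0.415 -0.1 0;-0.2 0.138 0.415 -0.1 0;-0.2 0.138 0.415 -0.1 0;-0.2 0.138 0.415 -0.1 0;-0.2 0.138 0.415 -0.1 0;-0.2 0.138 0.415 -0.1 0;-0.2 0.138 0.415 -0.1 0;-0.2 0.138 0.415 -0.1 0;-0.2 0.138 0.415 -0.1 0;-0.2 0.138 0.415 -0.1 0;-0.2 0.138 0.415 -0.1 0"}}

```text
clock: 12.85
eef_pos: [367.4, 427.8, 292.9]
tcp_rot: [3.141, 0.373, -3.115]
contact_force: [-0.2, -0.5, 0.4]
opening: 0.4
```

Run:
```python
from arc import *
from rig import grab_frame
f=grab_frame("top");g=grab_frame("side")
a=draw(f,[(U(lidpts(1.57),UP),(0,255,0))],2,(60,60,345,240));cv2.imwrite("pics/l.png",a)
b=draw(g,[(U(lidpts(1.57),UP),(0,255,0))],3,(150,70,400,235));cv2.imwrite("pics/l2.png",b)
s=r.sense();print(s['clock'],s['qpos'],tip(s,155),s['tcp_rot'],s['opening'])
print(to(s,[[436,425,110],[462,425,41]],155))
```

```text
12.95 [ 0.94426344  0.35561009  1.9535361  -0.49040422  0.65909358 -0.28991147] [423.82895169 428.57628339 148.46495826] [-3.14124857  0.37191782 -3.11323642] 0.39809995676612064
[[ 0.0027 -0.0039  0.0402]
 [ 0.0036 -0.0046  0.1139]]
```

View pics/l.png

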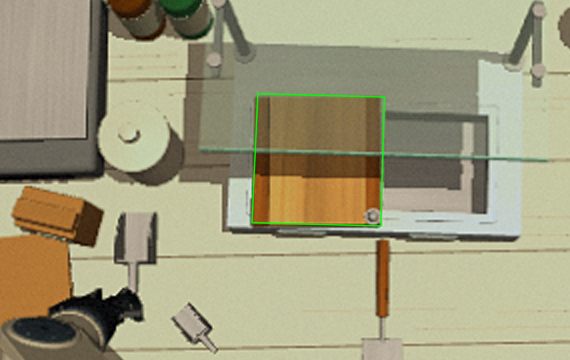

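View pics/l2.png

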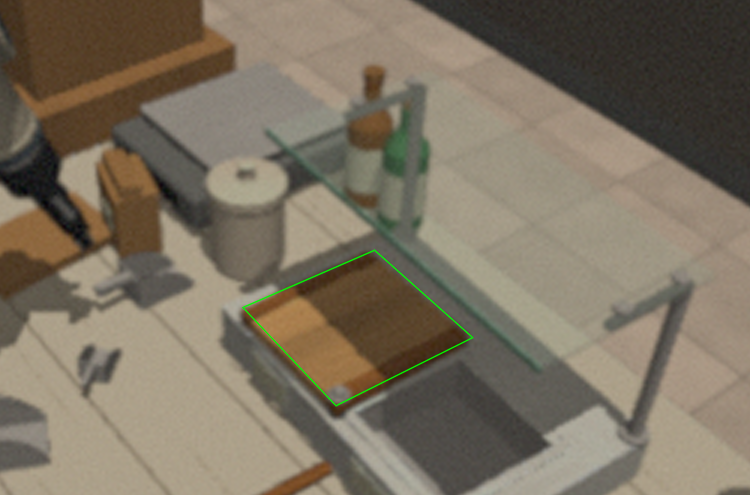

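Call:
{"name": "apply_moves", "arguments": {"motion": "-0.2 0.003 -0.004 0.04 0;-0.2 0.003 -0.004 0.07 0;-0.2 0.003 -0.004 0.07 0;-0.2 0.003 -0.004 0.07 0;-0.2 0.003 -0.004 0.07 0"}}

```text
clock: 13.37
eef_pos: [391.5, 420.7, 229.7]
tcp_rot: [3.141, 0.374, -3.118]
contact_force: [1.1, -0.2, 0.7]
opening: 0.399
```

Run:
```python
from arc import *
from rig import grab_frame
f=grab_frame("top");g=grab_frame("side")
s=r.sense();p=tip(s,155)
P=[[460,425,41],[464,425,41]]
a=draw(f,[(P,(0,0,255)),([p,tip(s)],(255,0,0))],9,(95,155,150,215));b=draw(g,[(P,(0,0,255)),([p,tip(s)],(255,0,0))],9,(155,135,215,195))
cv2.imwrite("pics/m.png",np.hstack([cv2.resize(a,(400,436)),cv2.resize(b,(400,436))]))
print(s['clock'],p,s['tcp_rot'],s['contact_force'])
print(to(s,[[462,425,41]],155))
```

```text
13.4667 [448.20397219 422.90495171  86.24250581] [ 3.13891681  0.37497718 -3.11784583] [0.36938579 0.1692627  0.29542284]
[[0.0037 0.0016 0.0472]]
```

View pics/m.png

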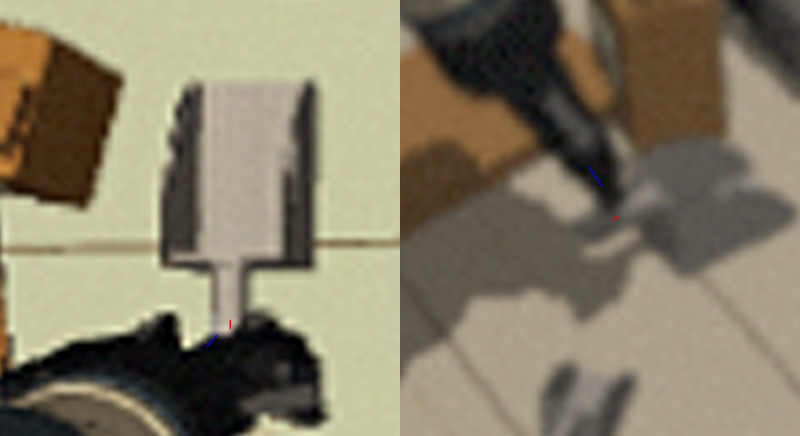

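Call:
{"name": "apply_moves", "arguments": {"motion": "-0.2 0.003 0.001 0.025 0;-0.2 0.004 0.002 0.047 0;-0.2 0.004 0.002 0.047 0;-0.2 0.004 0.002 0.047 0;-0.2 0.004 0.002 0.047 0"}}

```text
clock: 13.88
eef_pos: [404.6, 423.5, 184.8]
tcp_rot: [3.14, 0.374, -3.117]
contact_force: [0.0, 0.1, 0.4]
opening: 0.402
```

Run:
```python
from arc import *
from rig import grab_frame
f=grab_frame("top");g=grab_frame("side")
s=r.sense();p=tip(s,155)
a=draw(f,[([p,tip(s)],(255,0,0))],9,(95,155,150,215));b=draw(g,[([p,tip(s)],(255,0,0))],9,(155,135,215,195))
cv2.imwrite("pics/n.png",np.hstack([cv2.resize(a,(400,436)),cv2.resize(b,(400,436))]))
print(s['clock'],p,s['tcp_rot'],s['contact_force'])
print(to(s,[[462,425,41]],155))
```

```text
13.9833 [461.35106663 425.37763373  40.69951696] [ 3.13934424  0.37466946 -3.11736546] [-0.6863475   0.11204539  0.60411621]
[[-0.0007 -0.0004 -0.    ]]
```

View pics/n.png

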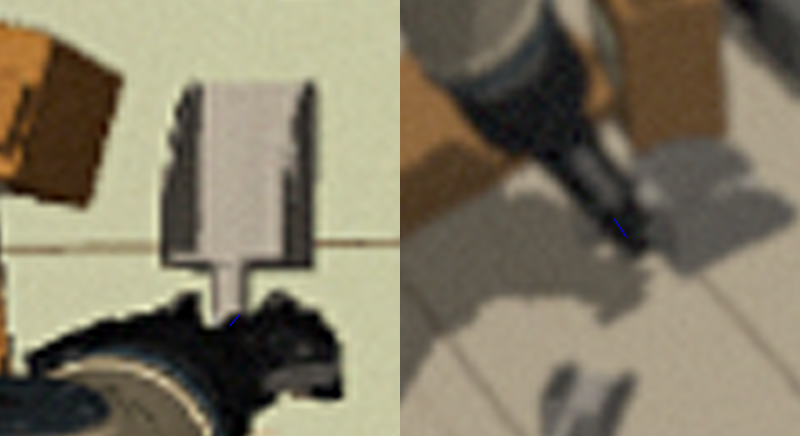

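The fingers straddle the handle in both views, so I'll close on it.

Call:
{"name": "apply_moves", "arguments": {"motion": "-1 0 0 0 0;-1 0 0 0 0;-1 0 0 0 0;-1 0 0 0 0;-1 0 0 0 0;-1 0 0 0 0", "squeeze": 60}}

```text
clock: 14.48
eef_pos: [404.7, 423.5, 184.4]
tcp_rot: [3.14, 0.374, -3.117]
contact_force: [-2.6, -1.1, 9.1]
opening: 0.151
```

Call:
{"name": "apply_moves", "arguments": {"motion": "-1 -0.007 0 -0.019 0;-1 -0.022 0 -0.056 0;-1 -0.037 0 -0.093 0;-1 -0.037 0 -0.093 0;-1 -0.037 0 -0.093 0;-1 -0.037 0 -0.093 0"}}

```text
clock: 14.98
eef_pos: [404.8, 422.8, 283.2]
tcp_rot: [3.141, 0.373, -3.117]
contact_force: [0.1, -0.1, -2.5]
opening: 0.155
```

Run:
```python
from arc import *
from rig import grab_frame
f=grab_frame("top");g=grab_frame("side")
s=r.sense();p=tip(s,155)
a=draw(f,[([p,tip(s)],(255,0,0))],9,(95,145,150,205));b=draw(g,[([p,tip(s)],(255,0,0))],8,(150,110,220,180))
cv2.imwrite("pics/o.png",np.hstack([cv2.resize(a,(400,436)),cv2.resize(b,(400,436))]))
print(s['clock'],p,s['tcp_rot'],s['contact_force'],s['wrist_torque'],s['opening'])
```

```text
15.0833 [460.8051625  423.70018476 137.4539506 ] [-3.13981835  0.37137839 -3.11620977] [ 0.2988299  -0.54379505 -2.40320816] [-0.00057796  0.32821823  0.00344073] 0.15412415333330262
```

View pics/o.png

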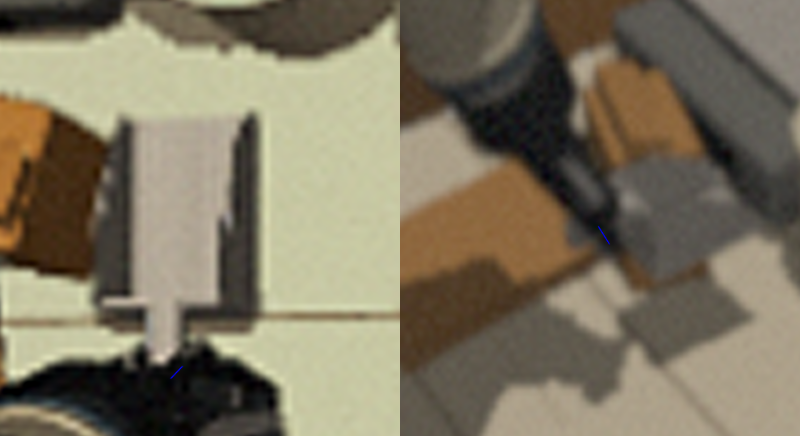

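```bash
cat >> h.py <<'E'
def scoop(o,yaw=0.,pitch=0.):
    bowl=np.array([[-18,-28,0],[68,-28,0],[68,28,0],[-18,28,0]],float);h=np.array([[-68,-7,50],[-18,-7,50],[-18,7,50],[-68,7,50]],float)
    R=Ro.from_euler("xyz",[0,pitch,yaw]).as_matrix()
    return [(bowl@R.T+o,(0,255,0)),(h@R.T+o,(0,0,255))]
E
python3 - <<'E'
from arc import *
from rig import grab_frame
f=grab_frame("top");g=grab_frame("side")
s=r.sense();p=tip(s,155)
o=p+[45,0,-41]
ims=[]
for pt in(0,0.1):
    # rotate about grip
    R=Ro.from_euler("y",pt).as_matrix(); oo=p+R@np.array([45,0,-41.])
    a=draw(f,scoop(oo,0,pt),9,(95,145,150,205));b=draw(g,scoop(oo,0,pt),8,(160,115,220,175))
    ims.append(np.hstack([cv2.resize(a,(300,300)),cv2.resize(b,(300,300))]))
cv2.imwrite("pics/p.png",np.vstack(ims)[:600])
E
```

```text
(no output)
```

View pics/p.png

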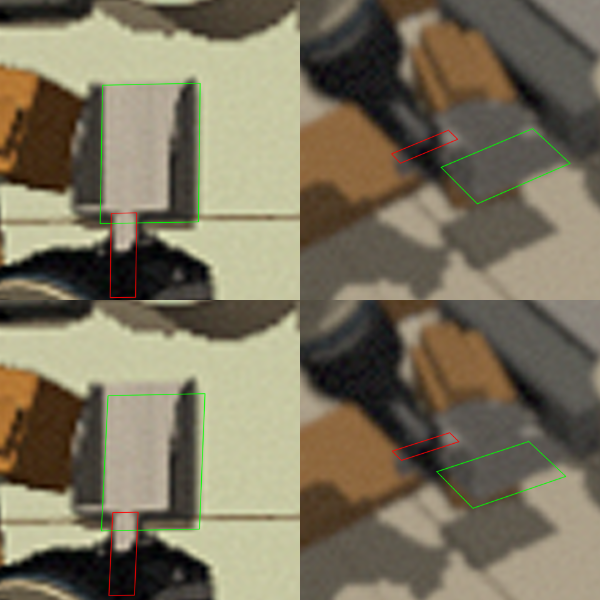

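Run:
```python
from arc import *
s=r.sense();print(tip(s,155))
print(to(s,[[440,380,190],[425,-57,190]],155))
```

```text
[460.95237565 423.84095672 137.31864008]
[[ 0.0014 -0.0434 -0.057 ]
 [ 0.0258 -0.4799 -0.0657]]
```

Call:
{"name": "apply_moves", "arguments": {"motion": "-1 0.001 -0.03 -0.03 0;-1 0.001 -0.043 -0.057 0;-1 0.026 -0.48 -0.066 0;-1 0.026 -0.48 -0.066 0;-1 0.026 -0.48 -0.066 0;-1 0.026 -0.48 -0.066 0;-1 0.026 -0.48 -0.066 0;-1 0.026 -0.48 -0.066 0;-1 0.026 -0.48 -0.066 0;-1 0.026 -0.48 -0.066 0;-1 0.026 -0.48 -0.066 0;-1 0.026 -0.48 -0.066 0;-1 0.026 -0.48 -0.066 0;-1 0.026 -0.48 -0.066 0;-1 0.026 -0.48 -0.066 0;-1 0.026 -0.48 -0.066 0"}}

```text
clock: 16.52
eef_pos: [368.5, -58.1, 334.5]
tcp_rot: [3.141, 0.371, -3.119]
contact_force: [0.2, 1.2, -2.6]
opening: 0.152
```

Run:
```python
from arc import *
s=r.sense();p=tip(s,155);print(s['clock'],p,s['tcp_rot'],s['qpos'],s['opening'],s['contact_force'])
print(to(s,[[480,-57,150],[590,-57,137]],155))
from rig import grab_frame
f=grab_frame("top");g=grab_frame("side")
o=p+[45,0,-41]
a=draw(f,scoop(o),4,(210,100,330,220));b=draw(g,scoop(o),4,(220,130,320,230))
cv2.imwrite("pics/q.png",np.hstack([cv2.resize(a,(400,400)),cv2.resize(b,(400,400))]))
```

```text
16.5167 [424.69096777 -56.6804317  190.0539486 ] [ 3.14052175  0.37128402 -3.11932973] [-0.19665261 -0.03651361  2.32596022  0.16882611  0.49513756 -1.92410792] 0.15197715780991006 [ 0.19423621  1.17181177 -2.5550637 ]
[[-0.037  -0.0016  0.0574]
 [-0.1348 -0.0041  0.1094]]
```

View pics/q.png

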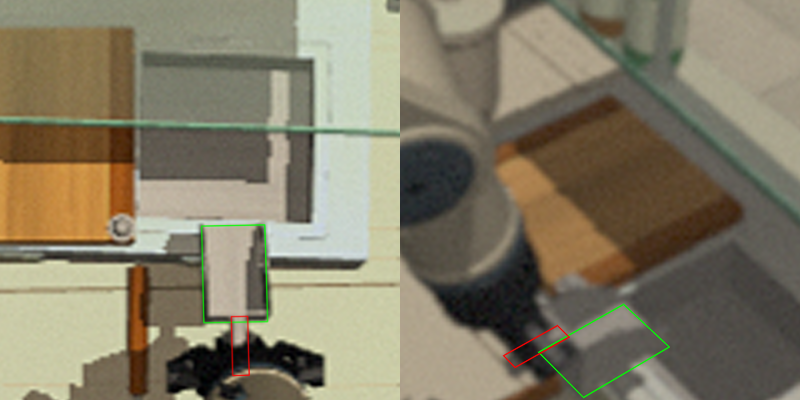

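Call:
{"name": "apply_moves", "arguments": {"motion": "-1 -0.037 -0.002 0.057 0;-1 -0.037 -0.002 0.057 0;-1 -0.06 -0.002 0.07 0;-1 -0.085 -0.003 0.083 0;-1 -0.11 -0.004 0.096 0;-1 -0.135 -0.004 0.109 0;-1 -0.135 -0.004 0.109 0;-1 -0.135 -0.004 0.109 0"}}

```text
clock: 17.28
eef_pos: [535.4, -55.5, 282.2]
tcp_rot: [3.141, 0.372, -3.113]
contact_force: [-0.9, 1.1, -1.4]
opening: 0.152
```

Run:
```python
from arc import *
from rig import grab_frame
f=grab_frame("top");g=grab_frame("side")
s=r.sense();p=tip(s,155);print(s['clock'],p,s['tcp_rot'],s['opening'],s['contact_force'])
print(to(s,[[590,-58,80],[590,-58,60],[590,-58,57]],155))
o=p+[45,0,-41]
bn=U([[-82,-85,16],[82,-85,16],[82,85,16],[-82,85,16]],UP)
a=draw(f,scoop(o)+[(bn,(255,255,0))],4,(210,80,330,200));b=draw(g,scoop(o)+[(bn,(255,255,0))],4,(260,100,380,220))
cv2.imwrite("pics/r.png",np.hstack([cv2.resize(a,(400,400)),cv2.resize(b,(400,400))]))
```

```text
17.3833 [589.65241178 -54.44811536 137.71119838] [ 3.14070032  0.3709858  -3.11442152] 0.15181799995462236 [-0.34553895 -0.02221117 -0.88305502]
[[ 0.0207 -0.0036  0.0539]
 [ 0.0279 -0.0036  0.0725]
 [ 0.029  -0.0036  0.0753]]
```

View pics/r.png

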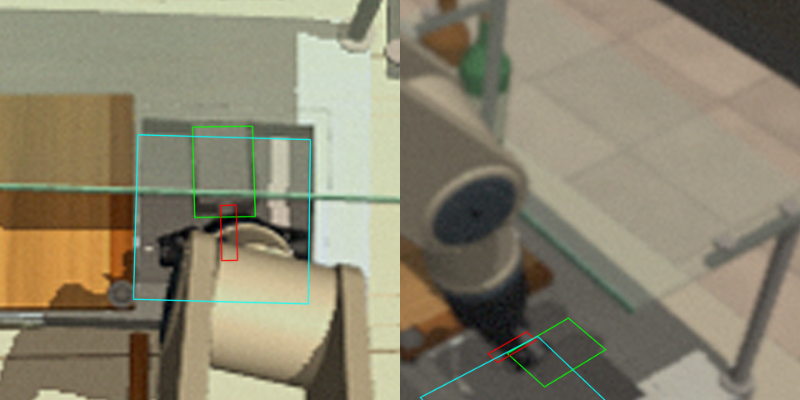

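Call:
{"name": "apply_moves", "arguments": {"motion": "-1 0.007 -0.001 0.018 0;-1 0.014 -0.003 0.036 0;-1 0.021 -0.004 0.054 0;-1 0.025 -0.004 0.065 0;-1 0.028 -0.004 0.072 0;-1 0.028 -0.004 0.072 0;-1 0.028 -0.004 0.072 0"}}

```text
clock: 17.97
eef_pos: [534.2, -61.4, 205.7]
tcp_rot: [3.141, 0.373, -3.117]
contact_force: [0.1, 0.2, -1.4]
opening: 0.154
```

Run:
```python
from arc import *
s=r.sense();p=tip(s,155);print(s['clock'],p,s['tcp_rot'],s['opening'],s['contact_force'],s['wrist_torque'])
```

```text
17.9667 [590.55993583 -59.85536298  61.3850972 ] [ 3.14092865  0.37261171 -3.11658336] 0.15405801982065695 [ 0.09440161  0.18949673 -1.41544515] [0.01679277 0.33509944 0.0104354 ]
```

Call:
{"name": "apply_moves", "arguments": {"motion": "-1 0.0005 0 0.0015 0;-1 0.001 0 0.003 0;-1 0.001 0 0.003 0;-1 0.001 0 0.003 0"}}

```text
clock: 18.3
eef_pos: [534.9, -61.7, 202.8]
tcp_rot: [3.141, 0.374, -3.117]
contact_force: [0.3, 1.0, -2.1]
opening: 0.152
```

Run:
```python
from arc import *
s=r.sense();p=tip(s,155);print(s['clock'],p,s['contact_force'],s['wrist_torque'])
```

```text
18.3 [591.44937756 -60.27454456  58.55342333] [ 0.26226437  1.04089343 -2.11253824] [-0.02997991  0.35331409  0.00964461]
```

Call:
{"name": "apply_moves", "arguments": {"motion": "-1 0.0005 0 0.001 0;-1 0.0008 0 0.002 0;-1 0.0008 0 0.002 0;-1 0.0008 0 0.002 0"}}

```text
clock: 18.63
eef_pos: [534.8, -61.7, 200.5]
tcp_rot: [3.141, 0.374, -3.117]
contact_force: [-2.8, 0.6, 3.1]
opening: 0.154
```

Run:
```python
from arc import *
s=r.sense();p=tip(s,155);print(s['clock'],p,s['contact_force'],s['wrist_torque'])
```

```text
18.6333 [591.36265969 -60.25248733  56.21898472] [-2.75256602  0.59162887  3.14937035] [-0.02851614  0.31764478  0.03366796]
```

Call:
{"name": "apply_moves", "arguments": {"motion": "-0.6 0 0 0 0;-0.4 0 0 0 0;-0.3 0 0 0 0;-0.3 0 0 0 0;-0.3 0 0 0 0"}}

```text
clock: 19.05
eef_pos: [534.8, -61.7, 200.2]
tcp_rot: [3.141, 0.373, -3.117]
contact_force: [0.3, -1.0, -0.5]
opening: 0.346
```

Call:
{"name": "apply_moves", "arguments": {"motion": "-0.3 0 0 -0.01 0;-0.3 0 0 -0.03 0;-0.3 0 0 -0.06 0;-0.3 0 0 -0.1 0;-0.3 0 0 -0.14 0;-0.3 0 0 -0.18 0;-0.3 0.02 0 -0.22 0;-0.3 0.05 0 -0.22 0;-0.3 0.09 0 -0.22 0"}}

```text
clock: 19.8
eef_pos: [371.2, -66.1, 375.8]
tcp_rot: [-3.139, 0.382, -3.116]
contact_force: [-0.5, -0.6, -0.3]
opening: 0.352
```

Run:
```python
from arc import *
from rig import grab_frame,spotter
f=grab_frame("top");g=grab_frame("side")
s=r.sense();print(s['clock'],tip(s),s['opening'],s['contact_force'])
o=np.array([591.4+45,-60.3,16.])
bn=U([[-82,-85,16],[82,-85,16],[82,85,16],[-82,85,16]],UP)
a=draw(f,scoop(o)+[(bn,(255,255,0))],4,(210,80,330,200));b=draw(g,scoop(o)+[(bn,(255,255,0))],4,(260,120,380,240))
cv2.imwrite("pics/s.png",np.hstack([cv2.resize(a,(400,400)),cv2.resize(b,(400,400))]))
for n in("top","side"):
  for q in("scoop","scoop_handle"):
    for d in spotter.place_of(q,n)[:4]:
      if d['point'][0]>540: print(n,q,d)
```

```text
19.9 [426.11762667 -63.19772073 208.15624393] 0.35199854859110263 [-0.07315198 -0.11847635 -0.52988132]
top scoop {'point': [638.6, -57.4, 15.5], 'conf': 0.83}
top scoop_handle {'point': [592.2, -58.7, 57.6], 'conf': 0.68}
side scoop {'point': [636.1, -58.9, 17.3], 'conf': 0.84}
side scoop_handle {'point': [592.1, -58.4, 57.2], 'conf': 0.78}
```

View pics/s.png

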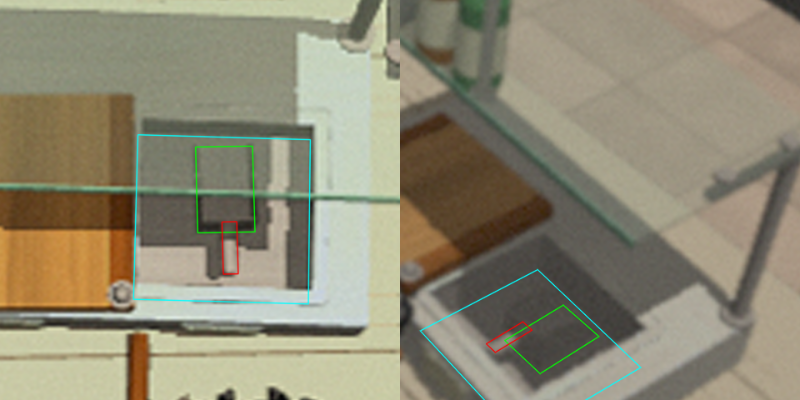

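Run:
```python
from arc import *
s=r.sense()
print(tip(s),to(s,[[465,190,180],[485,192,93]]))
```

```text
[434.97328812 -64.53575031 212.27981985] [[-0.0219  0.2537  0.0433]
 [-0.0087  0.2553  0.1316]]
```

Call:
{"name": "apply_moves", "arguments": {"motion": "-1 -0.022 0.254 0.043 0;-1 -0.022 0.254 0.043 0;-1 -0.022 0.254 0.043 0;-1 -0.022 0.254 0.043 0;-1 -0.022 0.254 0.043 0;-1 -0.022 0.254 0.043 0;-1 -0.022 0.254 0.043 0;-1 -0.009 0.255 0.132 0;-1 -0.009 0.255 0.132 0;-1 -0.009 0.255 0.132 0;-1 -0.009 0.255 0.132 0;-1 -0.009 0.255 0.132 0;-1 -0.009 0.255 0.132 0"}}

```text
clock: 21.18
eef_pos: [421.7, 190.7, 254.7]
tcp_rot: [3.14, 0.376, -3.118]
contact_force: [-0.3, 0.4, 0.1]
opening: -0.003
```

Run:
```python
from arc import *
s=r.sense()
print(s['clock'],tip(s),s['tcp_rot'],s['opening'],s['contact_force'])
ths=np.linspace(1.6,.2,16); ds=np.interp(ths,[0,.8,1.6],[65,105,150])
P=[lidpt(t,d,26,92) for t,d in zip(ths,ds)]
for t,p,q in zip(ths,np.round(P),to(s,P).round(3)): print(t.round(2),p,q)
```

```text
21.1833 [485.16169975 192.51707091  93.75869985] [ 3.140037    0.37583744 -3.11781894] -0.0026555937313500525 [-0.26251833  0.39364707  0.14308191]
1.6 [519. 193.  92.] [-0.031 -0.001  0.014]
1.51 [532. 189.  92.] [-0.043 -0.005  0.019]
1.41 [545. 184.  92.] [-0.055 -0.01   0.024]
1.32 [557. 178.  92.] [-0.066 -0.016  0.028]
1.23 [567. 171.  92.] [-0.075 -0.023  0.032]
1.13 [577. 164.  92.] [-0.084 -0.031  0.035]
1.04 [585. 156.  92.] [-0.092 -0.039  0.038]
0.95 [592. 147.  92.] [-0.098 -0.048  0.04 ]
0.85 [598. 138.  92.] [-0.103 -0.057  0.042]
0.76 [603. 129.  92.] [-0.108 -0.066  0.044]
0.67 [607. 121.  92.] [-0.111 -0.075  0.046]
0.57 [610. 112.  92.] [-0.114 -0.084  0.047]
0.48 [612. 103.  92.] [-0.115 -0.092  0.047]
0.39 [613.  95.  92.] [-0.116 -0.101  0.048]
0.29 [613.  87.  92.] [-0.116 -0.109  0.048]
0.2 [612.  79.  92.] [-0.115 -0.116  0.047]
```

Call:
{"name": "apply_moves", "arguments": {"motion": "-1 -0.031 -0.001 0.014 0;-1 -0.043 -0.005 0.019 0;-1 -0.055 -0.01 0.024 0;-1 -0.066 -0.016 0.028 0;-1 -0.075 -0.023 0.032 0;-1 -0.084 -0.031 0.035 0;-1 -0.092 -0.039 0.038 0;-1 -0.098 -0.048 0.04 0;-1 -0.103 -0.057 0.042 0;-1 -0.108 -0.066 0.044 0;-1 -0.111 -0.075 0.046 0;-1 -0.114 -0.084 0.047 0;-1 -0.115 -0.092 0.047 0;-1 -0.116 -0.101 0.048 0;-1 -0.116 -0.109 0.048 0;-1 -0.115 -0.116 0.047 0;-1 -0.115 -0.116 0.047 0;-1 -0.115 -0.116 0.047 0"}}

```text
clock: 22.68
eef_pos: [548.5, 77.4, 253.5]
tcp_rot: [3.14, 0.377, -3.118]
contact_force: [0.0, 0.5, 0.3]
opening: 0.001
```

Run:
```python
from arc import *
from rig import grab_frame
f=grab_frame("top");g=grab_frame("side")
s=r.sense();print(s['clock'],tip(s),s['contact_force'])
L=[(U(lidpts(t),UP),c) for t,c in((0.2,(0,255,0)),(0,(0,0,255)))]
a=draw(f,L,4,(210,80,330,200));b=draw(g,L,4,(260,100,380,220))
cv2.imwrite("pics/t.png",np.hstack([cv2.resize(a,(400,400)),cv2.resize(b,(400,400))]))
```

```text
22.7833 [611.4632149   79.35787273  91.40433943] [ 0.45765053 -0.0055751  -0.72555729]
```

View pics/t.png

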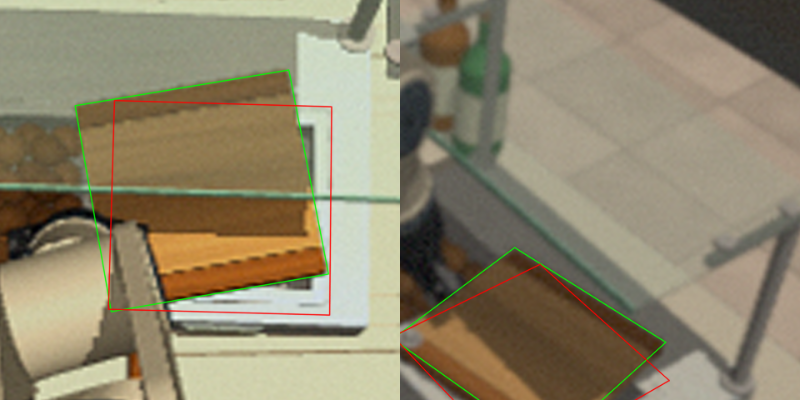

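Run:
```python
from arc import *
s=r.sense()
ths=np.array([.15,.1,.06,.03,.0]); ds=np.interp(ths,[0,.8,1.6],[65,105,150])
P=[lidpt(t,d,26,92) for t,d in zip(ths,ds)]
for t,p,q in zip(ths,np.round(P),to(s,P)): print(t.round(2),p,q)
```

```text
0.15 [612.  76.  92.] [-0.0004 -0.0038 -0.0005]
0.1 [611.  72.  92.] [ 0.0005 -0.0074 -0.0009]
0.06 [610.  69.  92.] [ 0.0014 -0.0102 -0.0012]
0.03 [609.  67.  92.] [ 0.0021 -0.0122 -0.0015]
0.0 [608.  65.  92.] [ 0.0029 -0.0141 -0.0018]
```

Call:
{"name": "apply_moves", "arguments": {"motion": "-1 0 -0.004 -0.0005 0;-1 0.0005 -0.0074 -0.001 0;-1 0.0014 -0.0102 -0.001 0;-1 0.002 -0.0122 -0.0015 0;-1 0.0025 -0.0133 -0.0015 0;-1 0.0025 -0.0133 -0.0015 0;-1 0.0025 -0.0133 -0.0015 0;-1 0.0025 -0.0133 -0.0015 0"}}

```text
clock: 23.45
eef_pos: [546.7, 64.9, 252.4]
tcp_rot: [3.14, 0.377, -3.116]
contact_force: [3.9, 5.0, 0.2]
opening: 0.0
```

Run:
```python
from arc import *
from rig import grab_frame
f=grab_frame("top");g=grab_frame("side")
s=r.sense();print(s['clock'],tip(s),s['contact_force'])
L=[(U(lidpts(t),UP),c) for t,c in((0.05,(0,255,0)),(0,(0,0,255)))]
a=draw(f,L,7,(230,95,320,175));b=draw(g,L,7,(270,145,370,230))
cv2.imwrite("pics/u.png",np.hstack([cv2.resize(a,(400,356)),cv2.resize(b,(400,340))[:,:]] if 0 else [cv2.resize(a,(400,356)),cv2.resize(b,(400,356))]))
```

```text
23.55 [610.28733736  66.79968573  91.60165113] [3.7250675  5.757389   0.46486346]
```

View pics/u.png

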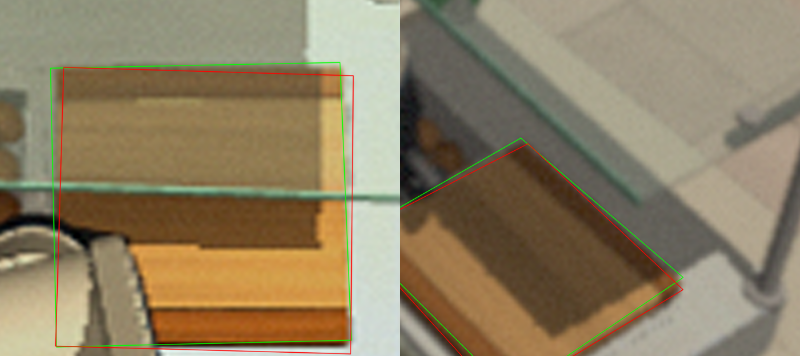

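Call:
{"name": "apply_moves", "arguments": {"motion": "-1 0.0003 -0.001 0 0;-1 0.0005 -0.002 0 0;-1 0.0005 -0.0025 0 0;-1 0.0005 -0.0025 0 0;-1 0.0005 -0.0025 0 0;-1 0.0005 -0.0025 0 0"}}

```text
clock: 24.05
eef_pos: [546.6, 62.6, 252.4]
tcp_rot: [3.14, 0.378, -3.116]
contact_force: [6.3, 6.0, -1.1]
opening: 0.0
```

Call:
{"name": "apply_moves", "arguments": {"motion": "-1 0.0005 0.01 0 0;-1 0.0005 0.02 0 0;-1 0.0005 0.025 -0.03 0;-1 0 0.025 -0.07 0;-1 0 0.025 -0.11 0;-1 0 0.025 -0.15 0;-1 0.02 0.025 -0.18 0;-1 0.06 0.05 -0.18 0;-1 0.1 0.08 -0.18 0;-1 0.13 0.12 -0.18 0;-1 0.13 0.12 -0.18 0"}}

```text
clock: 24.97
eef_pos: [352.4, 177.7, 370.8]
tcp_rot: [3.141, 0.373, -3.117]
contact_force: [1.4, 0.2, -0.1]
opening: -0.002
```

Run:
```python
from arc import *
from rig import grab_frame,spotter
f=grab_frame("top");g=grab_frame("side")
s=r.sense();print(s['clock'],tip(s),s['contact_force'])
L=[(U(lidpts(t),UP),c) for t,c in((0.03,(0,255,0)),(0,(0,0,255)))]
a=draw(f,L,7,(230,95,320,175));b=draw(g,L,7,(260,150,370,240))
cv2.imwrite("pics/v.png",np.hstack([cv2.resize(a,(400,356)),cv2.resize(b,(400,340)).copy() if 0 else cv2.resize(b,(400,356))]))
cv2.imwrite("pics/v2.png",draw(f,[],6,(225,92,335,178)))
for n in("top","side"):
  for q in("lid_near_corner","lid_far_corner","pin"):
    for d in spotter.place_of(q,n)[:2]: print(n,q,d)
for th in(0,.05): print(th,lidpt(th,-12,-190,96),lidpt(th,184,12,96))
```

```text
25.0667 [415.88755266 180.18689931 209.64257961] [-0.06018789  1.27965706 -0.11727066]
top lid_near_corner {'point': [521.2, -147.4, 100.7], 'conf': 0.74}
top pin {'point': [545.6, 45.0, 108.5], 'conf': 0.69}
side lid_near_corner {'point': [523.5, -147.1, 96.5], 'conf': 0.7}
side lid_far_corner {'point': [725.5, 43.6, 99.2], 'conf': 0.85}
side pin {'point': [539.7, 38.4, 106.3], 'conf': 0.96}
0 [np.float64(521.833749556551), np.float64(-147.13543844255304), 96] [np.float64(726.7222654783354), np.float64(45.84304751732972), 96]
0.05 [np.float64(531.3188623152397), np.float64(-147.92522350486314), 96] [np.float64(726.3064165286719), np.float64(55.052247417069054), 96]
```

View pics/v.png

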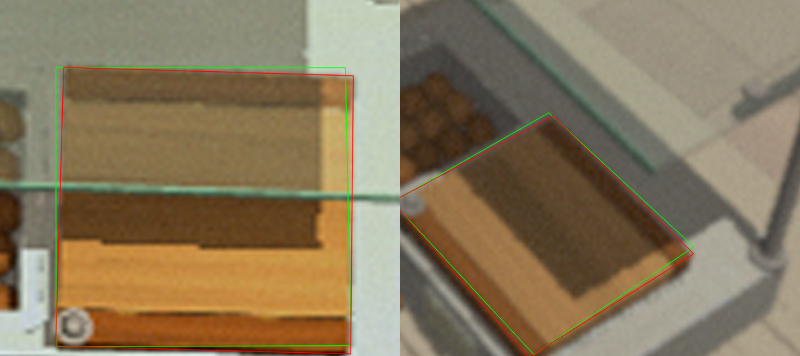

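View pics/v2.png

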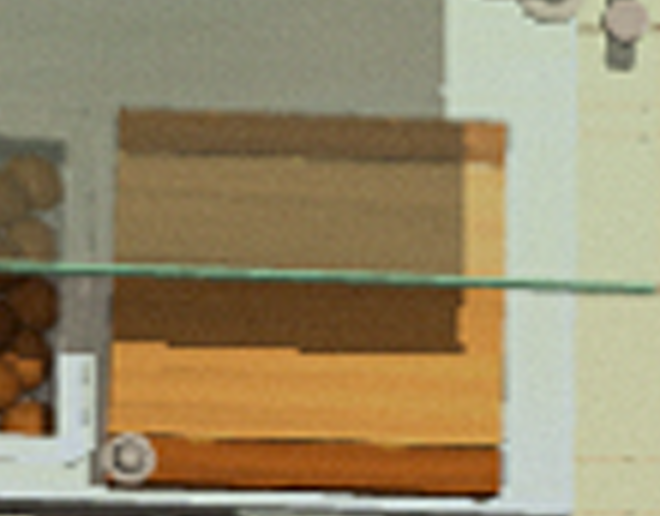

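Run:
```python
from rig import r
s=r.sense();print(s['clock'],s['qvel'].round(3),s['contact_force'])
print(r.sign_off())
```

```text
25.3667 [-0.003 -0.001  0.004 -0.004  0.     0.005] [ 0.65568757 -0.2865604   0.67995886]
the job is handed in; nothing more can be done
None
```

The scoop is in its bin with the lid shut over it, and the job was handed in at 25.4 s of the 72 s allowed. No verdict was reported.

- **Leaning the tool:** the moves have no tilt, so I leaned the tool back about 21° by commanding poses just out of reach. During this, joint 3 read 0.058 rad against its stated lower limit of 0.06. I took that as rounding, and nothing reported a failure.
- **Lid opened:** I pushed it from about 0.39 rad to 1.57 rad, and an overlay in both views confirmed it.
- **Scoop placed:** I gripped the middle-sized scoop by its handle, carried it level, and lowered it until the wrist force showed contact. After release, both cameras put its origin at about (637, -58, 16) mm. That is flat on the floor and roughly 5 mm from the bin centre. The lid now hides it, so I could not check it again after shutting.
- **Lid shut:** I pushed it back in two stages.
  - The last overlay, at about 0.00 rad, matched in both views.
  - The lid's far edge ran parallel to the glass edge, with image slopes of 0.036 and 0.035.
  - The detected near corner was within 1 mm of where a square lid would put it.
- **Other checks:** in the last check the arm was at rest, clear of everything, with wrist force within sensor noise. I kept the tongs, turner, jar and canister off the path but did not re-measure them at the end. I also did not measure the force on the glass guard; I only kept the arm clear of it.

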